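Space the middle tile of a relief frieze

TASK

On the black board, stand the wooden spacer down in whichever joint beside the loose middle tile is already wide enough for it, near the middle of the joint's length, without shifting the tile, and let go of the spacer. Then slide the middle tile up to it, flat, square and in line with the two fixed end tiles, so that the spacer is nipped flush between the tile and its neighbour. Finish while still holding the tile pressed firmly against the spacer, so that it can be marked round (do not let go), and leave the other things on the bench alone.

Things in the scene. Friction and masses are not known exactly. Their poses are not given: they have to be found in the camera images.
- board: Fixed plywood backing board with a black top face, 150 mm (its x, across the row) x 340 mm (its y, along the row) x 18 mm thick, lying on the bench. Origin: centre of its underside, so its top face is 18 mm above the origin. The row of tiles runs along the board's y axis through x = 0 of the board.
- tile: The loose middle tile, pale bisque clay, about 0.36 kg: slab 100 (x) x 100 (y) x 14 mm with an upright-sided square boss 36 x 36 mm, 14 mm tall, on the middle of its face (boss top 28 mm above the underside), good to grip. Origin: centre of its underside, on the board. It slides with ordinary friction. Axes nearly the board's; in place, x = 0 in the board's frame and yaw equal to the board's.
- long_end: Fixed end tile of the row, same clay, thickness and boss as the middle tile, 100 mm (x) x 100 mm (y, along the row). Origin: centre of its underside, on the board's top face. Its yaw is the board's. It may be at either end of the row (board +y or -y).
- short_end: Fixed end tile at the other end, alike but 100 (x) x only 78 mm (y, along the row). Origin: centre of its underside, on the board's face; yaw the board's. The end tiles leave 120 mm for the 100 mm middle tile: at the start one joint is about 4 to 5 mm wide, the other about 15 to 16 mm (read which); with the 10 mm spacer nipped both are 10 mm.
- spacer: Hardwood spacer slip, 60 mm long (its x) x 10 mm thick (its y) x 55 mm tall (its z), about 25 g, standing on its long edge on the bench to one side of the board. Origin: centre of its underside. Standing in a joint it rises 41 mm above the tile faces and 27 mm above the bosses.
- modelling_tool: Bystander: clay modelling tool with a round dark red handle and a steel blade, 170 mm long (its x), 12 mm thick, lying on the bench on the side of the board away from the spacer. Origin: below its middle, on the bench.
- plaster_block: Bystander: white plaster block, 85 mm (x) x 120 mm (y) x 40 mm tall, beyond the board. Origin: centre of its underside.
- bowl: Bystander: small bisque bowl, 100 mm across the rim, 45 mm tall, beyond the board. Origin: centre of its underside.
Mind the look-alikes: they are no part of the job. Of the things like the spacer, leave any that is grey; of the rest the smaller one is meant. Leave any yellow look-alike of the tile alone.

How it is judged:
By the outcome, as a careful person would: the job done as asked, in the order asked, and still so for the second after the job is handed in, while the arm keeps its last pose, push and grip.
It also fails if it takes over 59 s, if anything falls off the work surface, if the arm or the gripper's body presses on something with over 40 N, if the wrist force passes 120 N, or if a joint passes its speed limit or range.

ROBOT

A 6-joint arm with a two-finger parallel gripper is mounted at the origin on the work surface. World frame = base frame: x ahead of the robot, y to its left, z up, the work surface at z = 0. Lengths are in m, angles in rad, forces in N, time in s.
With the tool pointing down it reaches from about 0.275 to 0.825 m from the base axis. Payload 4.9 kg.
Tool frame: the origin (TCP) lies between the finger pads; the fingertips stand 25 mm ahead of it and the grasp point (between the pads) lies 6 mm ahead of it; z points along the fingers, y is the line along which they close (so a half turn about z gives the same grasp; the last joint's range is limited). The gripper opens to 85 mm and grips with 20 to 120 N. Pads are 22 mm wide; open, the fingers measure 114 mm over their backs; the gripper's body (76 mm by 85 mm) begins 54 mm behind the grasp point. The pads swing forward as they close: fully open they stand 13 mm farther back than shut.
Start: joints at [1.105, 0.326, -0.193, 1.052, 0, 1.437], TCP at [0.179, 0.52, 0.256] pointing down, gripper open.
Joint ranges: [-2.65, 2.65], [-0.97, 1.79], [-1.3, 1.35], [-1.93, 2.1], [-1.47, 1.37], [-3.14, 3.14]. Speed limits (rad/s): [2.57, 2.57, 3.14, 3.14, 3.14, 3.14].

INTERFACE

Orientations are given as a unit quaternion [w, x, y, z].
In Python, from bench import readout, read_camera, order gives the robot as it stands.
- The arm moves only by the tool move_arm, never from a script. Its argument "motion" is a list that holds one entry, the list of rows, each a list of 7 numbers: the turn, a rotation vector about the tool's x, y, z in degrees, then the shift along the tool's x, y, z in units of 30 mm (1.0 is 30 mm), then the opening, from 0 (shut) to 1 (fully open). A call has 1 to 12 rows; each row shifts and turns the commanded pose from where the row before left it, along the tool's axes as they then stand; what a row does not reach is not made up. A row lasts 1/12 s, in which the tool goes at most 41.7 mm and 7.16 degrees, less where a joint would pass 70% of its speed; a pose out of reach is approached as far as the arm can. A call is refused whole if a number of a shift passes 1 or a number of a turn 7.16, either way. A call with a gripper value outside its range is refused whole. The fingers move at their own pace and stop on an object; "squeeze" is the grip in N (left out, the last holds). Time passes only in rows, so rows that do not move let the fingers close. It gives the time, the measured TCP pose, the force, the opening and the grip force at its end, in the units of the state.
- readout.observe(): the state, without advancing time (a new reading comes with each control period).
- read_camera(name): name is "scene" or "top" or "wrist"; returns a dict with "img" (384x512x3 uint8, red, green, blue), "vfov" (degrees; the focal length in pixels is half the picture's height over the tangent of half this angle, whatever the lens; pixels are square), "cx", "cy" (the principal point, pixels), "eye" and "rotation" of the camera in the world; the wrist camera has in their place "mount" (4x4, takes a point from camera to tool coordinates, whose origin is the TCP and whose axes are the flange's). Camera axes: x right, y down, z forward; pixel columns grow to the right and rows downward; lengths in m; the calibration is good to about 2 mm. A picture is of the moment at which its call begins: read the wrist's pose just before it. There is no depth.
- order.sign_off(): hands the job in; it is judged then, once.
The state is a dict: "time": time; "q": joint angles; "dq": joint speeds; "joint_torque": joint torques, N m; "tcp_pos": TCP position; "tcp_rot": TCP orientation; "force": force on the tool from outside, world axes, zero at the start; "wrist_torque": the same for the moment, N m; "opening": finger opening in m; "grasp_force": force on a finger pad.
Only numpy, scipy, OpenCV 4.12 (cv2) and the standard library are available. Lean on these libraries where they do the work, as an engineer would, in place of code of your own. Each camera call takes 0.05 s, during which the arm holds its last target. There are 200 camera calls.

## Working session

There is one attempt and no reset: what is moved stays moved. The work goes in short steps, Python scripts to look and compute and a tool call to move; the robot and the scene stay as the last step left them, time stands still between calls to the robot, and variables do not carry over. Pictures are saved under pics/ and viewed, at most 10 in all, crops included, and the job is handed in when it is done.

Besides the shell and the picture viewer there is one more tool, called as name(argument=value, ...) on one line, values as JSON. move_arm: Moves the arm, as the interface text tells. Its arguments: {"type":"object","properties":{"motion":{"type":"array","items":{"type":"array","items":{"type":"array","items":{"type":"number"}}}},"squeeze":{"type":"number"}},"required":["motion"]}

```bash
mkdir -p pics; ls
python3 - <<'E'
from bench import readout, read_camera
import cv2,numpy as np
s=readout.observe()
for k,v in s.items(): print(k,np.round(v,4))
ims=[]
for n in("scene","top"):
    c=read_camera(n); print(n,c["vfov"],c["cx"],c["cy"],c["eye"],np.round(c["rotation"],4).tolist(), c.keys())
    cv2.imwrite(f"pics/{n}0.png",c["img"][:,:,::-1])
E
```

```text
pics
time 0.0
q [ 1.1048  0.327  -0.1936  1.052  -0.      1.4366]
dq [-0.0016 -0.0005  0.0006 -0.0004  0.0005  0.0009]
joint_torque [ 2.00000e-04 -4.43394e+01  2.62444e+01  1.55000e-02  1.00000e-04
  0.00000e+00]
tcp_pos [0.1789 0.5195 0.2555]
tcp_rot [-2.000e-04  1.651e-01  9.863e-01 -9.000e-04]
force [-0.2684  0.5607 -0.2837]
wrist_torque [ 0.0752 -0.0151  0.0258]
grasp_force 0.0
opening 0.0855
scene 52.703990087775914 251.7274683011359 196.95228525183794 [0.934921   0.60241943 0.84941836] [-0.1135, 0.2901, 0.8882, -0.3377] dict_keys(['img', 'vfov', 'cx', 'cy', 'eye', 'rotation'])
top 46.01924782451849 251.13868997328987 188.98504342305222 [0.44509074 0.07168193 1.17588266] [-0.0229, 0.7137, -0.699, 0.0387] dict_keys(['img', 'vfov', 'cx', 'cy', 'eye', 'rotation'])
```

View pics/top0.png

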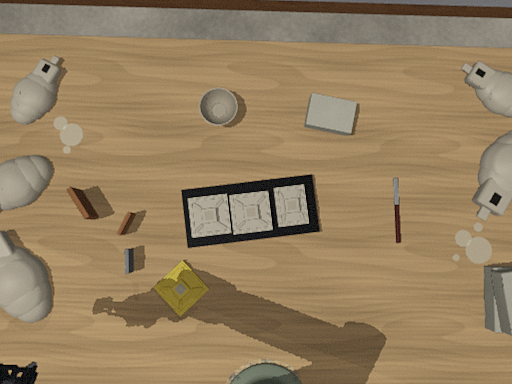

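View pics/scene0.png

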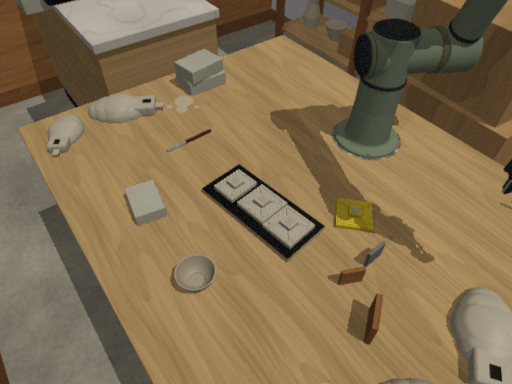

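The top view shows these look-alikes for the spacer: large brown (83,203), small brown (127,223) and grey (129,261). I choose the small brown one. The yellow tile at (181,289) is to be left alone. The row has the long end at (209,215), the middle tile at (251,212) and the short end at (292,205), and the wide joint is near px 271, beside the short end.

```bash
cat > h.py <<'E'
import numpy as np, cv2
from scipy.spatial.transform import Rotation as R
from bench import readout, read_camera
def rot(q): return R.from_quat([q[1],q[2],q[3],q[0]]).as_matrix()
def cam(n):
    s=readout.observe(); c=read_camera(n)
    c["f"]=192/np.tan(np.radians(c["vfov"])/2)
    if n=="wrist":
        M=np.array(c["mount"]); T=rot(s["tcp_rot"])
        c["E"]=T@M[:3,3]+s["tcp_pos"]; c["A"]=T@M[:3,:3]
    else: c["E"]=np.array(c["eye"]); c["A"]=rot(c["rotation"]) 
    return c
def back(c,uv,z):
    uv=np.atleast_2d(uv).astype(float)
    d=np.c_[(uv[:,0]-c["cx"])/c["f"],(uv[:,1]-c["cy"])/c["f"],np.ones(len(uv))]@c["A"].T
    return c["E"]+d*((z-c["E"][2])/d[:,2])[:,None]
def proj(c,P):
    p=(np.atleast_2d(P)-c["E"])@c["A"]
    return np.c_[p[:,0]/p[:,2]*c["f"]+c["cx"],p[:,1]/p[:,2]*c["f"]+c["cy"]]
def toolmove(p,yaw_deg=0):
    "shift to world point p in tool axes, units of 30 mm"
    s=readout.observe(); return rot(s["tcp_rot"]).T@(np.array(p)-s["tcp_pos"])/.03
E
python3 - <<'E'
from h import *
c=cam("top")
print("tiles",back(c,[[209,215],[251,212],[292,205]],.046).round(4).tolist())
print("board",back(c,[[182,188],[314,176],[318,231],[189,246]],.018).round(4).tolist())
print("spacer top",back(c,[[127,212],[134,212],[128,235],[119,234]],.055).round(4).tolist())
print("base",proj(c,[[0,0,0],[.3,.2,0]]))
w=cam("wrist");print(w["E"],w["A"].round(3).tolist(),w["f"],w["cx"],w["cy"]);cv2.imwrite("pics/w0.png",w["img"][:,:,::-1])
crop=cv2.resize(c["img"][170:290,60:330,::-1],None,fx=2.9,fy=2.9,interpolation=cv2.INTER_CUBIC);cv2.imwrite("pics/tc.png",crop)
E
```

```text
tiles [[0.4767, 0.1512, 0.046], [0.4864, 0.0467, 0.046], [0.506, -0.0557, 0.046]]
board [[0.5452, 0.2241, 0.018], [0.5838, -0.115, 0.018], [0.4424, -0.1264, 0.018], [0.398, 0.2016, 0.018]]
spacer top [[0.4797, 0.3523, 0.055], [0.4801, 0.3351, 0.055], [0.4234, 0.3474, 0.055], [0.4255, 0.3694, 0.055]]
base [[265.33073376 407.07274443]
 [189.19214492 284.34481634]]
[0.10873197 0.54450223 0.37562581] [[0.325, 0.904, 0.276], [0.946, -0.31, -0.096], [-0.001, 0.293, -0.956]] 293.5078060341146 256.953623612792 188.20303412935024
```

View pics/tc.png

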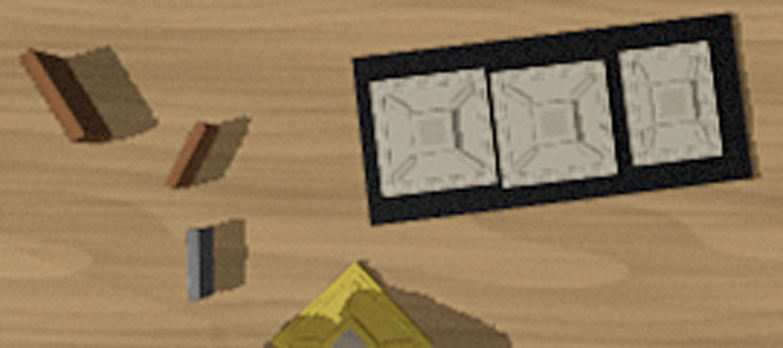

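The crop confirms the small brown slip, with its top face between about (211,124) and (173,186). The wide joint is at x≈616, beside the short end, and the narrow one is at x≈491.

Run:
```python
from h import *
c=cam("top")
P=back(c,np.array([[211,124],[173,186]])/2.9+[60,170],.055);print(P.round(4),np.degrees(np.arctan2(*(P[1]-P[0])[[1,0]])),np.linalg.norm(P[1]-P[0]))
s=readout.observe();print(toolmove([.45,.35,.2]), rot(s["tcp_rot"]).round(3).tolist())
```

```text
[[0.4781 0.3381 0.055 ]
 [0.4251 0.3678 0.055 ]] 150.72686236136616 0.06075079388830788
[-10.38361092  -2.40742947   1.86524845] [[-0.945, 0.326, -0.0], [0.326, 0.945, -0.001], [0.0, -0.001, -1.0]]
```

move_arm(motion=[[[0,0,0,-0.94,-0.22,0.17,1],[0,0,0,-0.94,-0.22,0.17,1],[0,0,0,-0.94,-0.22,0.17,1],[0,0,0,-0.94,-0.22,0.17,1],[0,0,0,-0.94,-0.22,0.17,1],[0,0,0,-0.94,-0.22,0.17,1],[0,0,0,-0.94,-0.22,0.17,1],[0,0,0,-0.94,-0.22,0.17,1],[0,0,0,-0.94,-0.22,0.17,1],[0,0,0,-0.94,-0.22,0.17,1],[0,0,0,-0.94,-0.22,0.17,1],[0,0,5,0,0,0,0.6]]])

```text
time: 1.25
tcp_pos: [0.4527, 0.3475, 0.1991]
tcp_rot: [0.001, 0.211, 0.977, -0.001]
force: [-0.1, 0.4, 0.4]
opening: 0.0755
grasp_force: 0.0
```

move_arm(motion=[[[0,0,5,0,0,0,0.6],[0,0,0,0,0,0,0.6],[0,0,0,0,0,0,0.6]]])

```text
time: 1.5
tcp_pos: [0.4487, 0.3502, 0.2]
tcp_rot: [-0.0, 0.25, 0.968, -0.0]
force: [0.2, 0.1, -1.0]
opening: 0.0511
grasp_force: 0.0
```

Run:
```python
from h import *
s=readout.observe();print(s["tcp_pos"],rot(s["tcp_rot"]).round(3).tolist(),s["force"],s["q"])
w=cam("wrist")
cv2.imwrite("pics/w1.png",w["img"][:,:,::-1])
```

```text
[0.44873473 0.35018648 0.19999998] [[-0.875, 0.483, -0.0], [0.483, 0.875, -0.0], [0.0, -0.0, -1.0]] [ 0.24594937  0.10423534 -1.04903287] [ 5.32992889e-01  4.04065246e-01 -2.27671522e-01  9.39484031e-01
  1.46357677e-05  1.03735596e+00]
```

View pics/w1.png

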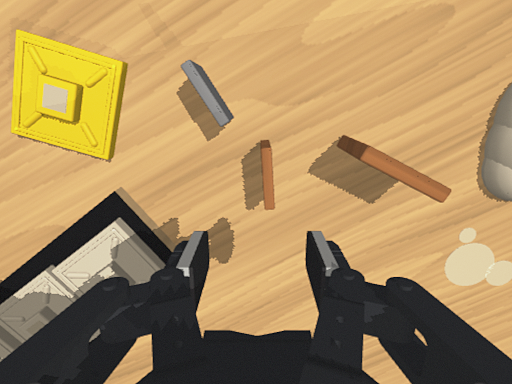

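The wrist view shows the small brown slip at about (267,175), the large one at (395,170) and the grey one at (206,93). I'll fit the spacer's silhouette to get its pose.

```bash
cat >> h.py <<'E'
from scipy.optimize import minimize
def box(x,y,yaw,sx,sy,z0,z1):
    c,s=np.cos(yaw),np.sin(yaw)
    return np.array([[x+c*a-s*b,y+s*a+c*b,z] for z in(z0,z1) for a in(-sx/2,sx/2) for b in(-sy/2,sy/2)])
def fitbox(c,mask,p0,sx,sy,z0,z1,K=4):
    "fit x,y,yaw of a box's silhouette to a mask"
    m=cv2.resize(mask.astype(np.float32),None,fx=K,fy=K,interpolation=cv2.INTER_LINEAR)
    def cost(p):
        u=proj(c,box(*p,sx,sy,z0,z1)); h=cv2.convexHull(((u+.5)*K*16).astype(np.int32).reshape(-1,1,2))
        q=np.zeros_like(m); cv2.fillConvexPoly(q,h,1.,cv2.LINE_AA,4); return np.abs(q-m).sum()/K**2
    r=None
    for st in(.01,.003,.001):
        S=np.array([p0]+[np.array(p0)+st*d for d in np.diag([1,1,5])])
        r=minimize(cost,p0,method="Nelder-Mead",options=dict(initial_simplex=S,xatol=1e-5,fatol=1e-3)); p0=r.x
    return p0,r.fun,(m.sum()/K**2)
E
python3 - <<'E'
from h import *
w=cam("wrist"); im=w["img"].astype(int)
print(proj(w,box(.452,.353,np.radians(150.7),.06,.01,0,.055)).round(0).tolist())
for (u,v) in[(266,170),(267,143),(270,200),(256,180),(290,180),(300,120)]: print(u,v,im[v,u])
hsv=cv2.cvtColor(w["img"],cv2.COLOR_RGB2HSV); print([hsv[v,u].tolist() for u,v in[(266,170),(267,143),(270,200),(256,180),(290,180)]])
r,g,b=im[...,0],im[...,1],im[...,2]
E
```

```text
[[264.0, 195.0], [255.0, 195.0], [265.0, 143.0], [256.0, 143.0], [265.0, 213.0], [255.0, 213.0], [266.0, 152.0], [255.0, 152.0]]
266 170 [176 117  70]
267 143 [120  80  52]
270 200 [180 119  71]
256 180 [146 116  79]
290 180 [221 179 119]
300 120 [213 168 113]
[[13, 154, 176], [12, 145, 120], [13, 154, 180], [17, 117, 146], [18, 118, 221]]
```

Run:
```python
from h import *
w=cam("wrist"); hsv=cv2.cvtColor(w["img"],cv2.COLOR_RGB2HSV)
m=((hsv[...,0]<=15)&(hsv[...,1]>133)).astype(np.uint8); m[:130]=0;m[225:]=0;m[:,:245]=0;m[:,285:]=0
n,l,st,_=cv2.connectedComponentsWithStats(m);i=1+st[1:,4].argmax();m=l==i;print(st[i])
p,c,a=fitbox(w,m,[.452,.35,np.radians(150.7)],.06,.01,0,.055);print(p.round(4),np.degrees(p[2]),c,a)
T=rot(readout.observe()["tcp_rot"]);print("toolx yaw",np.degrees(np.arctan2(T[1,0],T[0,0])),toolmove([p[0],p[1],.055]))
```

```text
[260 140  14  70 714]
[0.4519 0.3601 2.7081] 155.16421716096949 69.77734375 714.0
toolx yaw 151.10546186571688 [0.05350141 0.33250431 4.84276237]
```

Run:
```python
from h import *
img=cv2.imread("pics/top0.png")[:,:,::-1].copy()
c=cam("top")
hsv=cv2.cvtColor(img,cv2.COLOR_RGB2HSV)
print([[hsv[v,u].tolist() for u in range(116,140,2)] for v in (216,223,230)])
for bt in(130,150):
    m=((hsv[...,0]<=14)&(hsv[...,1]>bt)).astype(np.uint8); m[:205]=0;m[242:]=0;m[:,:110]=0;m[:,145:]=0
    n,l,st,_=cv2.connectedComponentsWithStats(m);i=1+st[1:,4].argmax();m=l==i;print(st[i])
    p,k,a=fitbox(c,m,[.452,.355,np.radians(152)],.06,.01,0,.055);print(p.round(4),np.degrees(p[2]),k,a)
```

```text
[[[19, 102, 168], [17, 100, 168], [17, 104, 165], [18, 102, 165], [17, 107, 157], [12, 145, 142], [14, 133, 142], [15, 185, 55], [14, 141, 65], [12, 145, 74], [18, 109, 108], [16, 118, 104]], [[18, 106, 159], [17, 104, 159], [17, 107, 157], [14, 138, 144], [13, 146, 140], [12, 162, 71], [11, 124, 70], [12, 158, 68], [17, 115, 104], [15, 102, 107], [18, 109, 98], [18, 110, 109]], [[18, 103, 158], [15, 127, 144], [13, 151, 137], [13, 146, 101], [13, 165, 68], [10, 147, 71], [15, 116, 101], [15, 109, 103], [15, 106, 108], [19, 99, 106], [18, 126, 95], [17, 103, 166]]]
[117 212  19  23 161]
[0.4523 0.3607 2.6621] 152.52700628932823 72.380859375 161.0
[129 213   6   3  11]
[0.4852 0.3101 1.3984] 80.12290842467209 133.1875 11.0
```

move_arm(motion=[[[0,0,0,0.05,0.33,0,0.6],[0,0,-3.5,0,0,0.8,0.6],[0,0,0,0,0,0.8,0.6],[0,0,0,0,0,0.8,0.6],[0,0,0,0,0,0.8,0.6],[0,0,0,0,0,0.8,0.6],[0,0,0,0,0,0.5,0.6],[0,0,0,0,0,0.34,0.6],[0,0,0,0,0,0,0.6],[0,0,0,0,0,0,0.6]]])

```text
time: 2.53
tcp_pos: [0.4523, 0.3602, 0.0549]
tcp_rot: [-0.0, 0.221, 0.975, -0.0]
force: [-0.6, 0.0, 0.2]
opening: 0.0513
grasp_force: 0.0
```

Run:
```python
from h import *
w=cam("wrist")
cv2.imwrite("pics/w2.png",w["img"][:,:,::-1])
s=readout.observe();print(s["tcp_pos"],s["force"],s["opening"])
```

```text
[0.45285133 0.36040504 0.05572073] [ 0.68250041 -0.62102801 -0.29340471] 0.05146977076093443
```

View pics/w2.png

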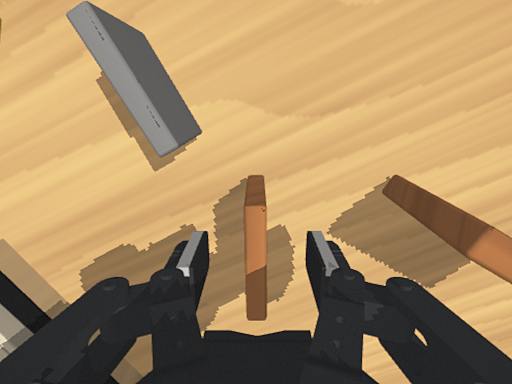

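The spacer stands at columns 245–267, midway between the pads and lined up with them. Next I grip and lift.

move_arm(motion=[[[0,0,0,0,0,0,0.05],[0,0,0,0,0,0,0.05],[0,0,0,0,0,0,0.05],[0,0,0,0,0,0,0.05],[0,0,0,0,0,0,0.05],[0,0,0,0,0,0,0.05],[0,0,0,0,0,0,0.05],[0,0,0,0,0,0,0.05]]], squeeze=40)

```text
time: 3.25
tcp_pos: [0.4529, 0.3601, 0.0559]
tcp_rot: [0.001, 0.221, 0.975, 0.001]
force: [-0.4, 0.0, 6.1]
opening: 0.0095
grasp_force: 40.7
```

move_arm(motion=[[[0,0,0,0,0,-0.3,0.05],[0,0,0,0,0,-0.6,0.05],[0,0,0,0,0,-0.9,0.05],[0,0,0,0,0,-0.9,0.05],[0,0,0,0,0,-0.9,0.05],[0,0,0,0,0,-0.9,0.05],[0,0,0,0,0,0,0.05]]])

```text
time: 3.83
tcp_pos: [0.4548, 0.3613, 0.196]
tcp_rot: [0.003, 0.221, 0.975, 0.003]
force: [1.3, 0.0, 0.4]
opening: 0.0091
grasp_force: 39.9
```

Run:
```python
from h import *
s=readout.observe();print(s["tcp_pos"],s["force"],s["opening"],s["grasp_force"]);T=rot(s["tcp_rot"]);print(T.round(3).tolist())
c=cam("top");cv2.imwrite("pics/t2.png",c["img"][:,:,::-1])
w=cam("wrist"); cv2.imwrite("pics/w3.png",w["img"][:,:,::-1])
y=np.degrees(np.arctan2(T[1,0],T[0,0]));print(y)
# board yaw & joint from the first top image
img=cv2.imread("pics/top0.png");g=img.max(2)
m=(g<60).astype(np.uint8);m[:165]=0;m[255:]=0;m[:,:170]=0;m[:,335:]=0
n,l,st,_=cv2.connectedComponentsWithStats(m);i=1+st[1:,4].argmax();k,_=cv2.findContours((l==i).astype(np.uint8),0,1);k=cv2.convexHull(k[0])
mm=np.zeros_like(g);cv2.fillConvexPoly(mm,k,1)
p,f,a=fitbox(c,mm,[.492,.046,np.radians(7)],.15,.34,0,.018);print("board",p.round(4),np.degrees(p[2]),f,a)
```

```text
[0.45482007 0.3612927  0.19604824] [1.28556122 0.02773271 0.42671251] 0.009060418833431954 39.938369393348694
[[-0.902, 0.431, 0.008], [0.431, 0.902, 0.005], [-0.005, 0.007, -1.0]]
154.4897820678998
board [0.4921 0.0485 0.1418] 8.124392666774432 143.763671875 7750.0
```

move_arm(motion=[[[0,0,-6.72,0,0,0,0.05],[0,0,-6.72,0,0,0,0.05],[0,0,-6.72,0,0,0,0.05],[0,0,-6.72,0,0,0,0.05],[0,0,-6.72,0,0,0,0.05],[0,0,0,0.03,-0.8,0,0.05],[0,0,0,0.03,-0.9,0,0.05],[0,0,0,0.03,-1,0,0.05],[0,0,0,0.03,-1,0,0.05],[0,0,0,0.03,-1,0,0.05],[0,0,0,0.03,-1,0,0.05],[0,0,0,0,-1,0,0.05]]])

```text
time: 4.93
tcp_pos: [0.4737, 0.1584, 0.1884]
tcp_rot: [-0.002, -0.071, 0.997, -0.0]
force: [-0.5, 1.3, -0.6]
opening: 0.0093
grasp_force: 39.9
```

move_arm(motion=[[[0,0,0,0.03,-1,0,0.05],[0,0,0,0.03,-1,0,0.05],[0,0,0,0.03,-1,0,0.05],[0,0,0,0.03,-0.9,0,0.05],[0,0,0,0.03,-0.8,0,0.05],[0,0,0,0.03,-0.5,0,0.05],[0,0,0,0,0,0,0.05],[0,0,0,0,0,0,0.05],[0,0,0,0,0,0,0.05]]])

```text
time: 5.68
tcp_pos: [0.4909, 0.0054, 0.1891]
tcp_rot: [-0.001, -0.071, 0.998, 0.0]
force: [-0.1, -0.5, -0.7]
opening: 0.0091
grasp_force: 39.9
```

Run:
```python
from h import *
s=readout.observe();print(s["tcp_pos"],s["force"],s["opening"],s["grasp_force"],s["q"].round(3) if hasattr(s["q"],"round") else s["q"]);T=rot(s["tcp_rot"]);print(T.round(3).tolist(),np.degrees(np.arctan2(T[1,0],T[0,0])))
w=cam("wrist"); cv2.imwrite("pics/w4.png",w["img"][:,:,::-1]); np.savez("w4.npz",**{k:w[k] for k in("E","A","f","cx","cy","img")})
```

```text
[0.49093088 0.00535773 0.18908055] [-0.14342935 -0.49903965 -0.65390729] 0.009052800608504049 39.853357672691345 [-0.14   0.279 -0.444  0.85   0.    -0.281]
[[-0.99, -0.141, -0.002], [-0.141, 0.99, 0.001], [0.002, 0.001, -1.0]] -171.8998570400735
```

View pics/w4.png

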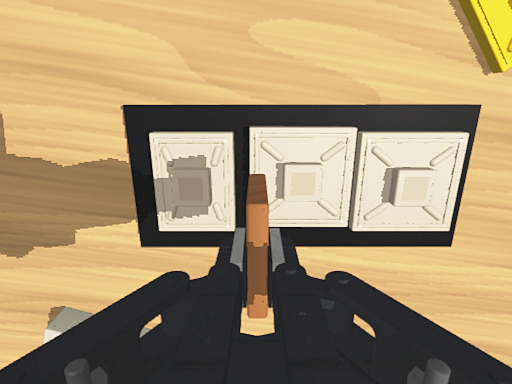

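The wrist view shows the short end at columns 150–234, the middle tile at 250–357 and the long end at 356–470. The held spacer is at columns 246–269, and the wide joint at 234–250. I'll now measure the edges.

Run:
```python
from h import *
w=dict(np.load("w4.npz")); g=w["img"].astype(float).mean(2)
for v in(140,165): print(v,g[v,228:256].round().astype(int).tolist(),g[v,346:366].round().astype(int).tolist())
def cross(prof,lo,hi,t=120,rise=True):
    for i in range(lo,hi):
        a,b=prof[i],prof[i+1]
        if (a<t<=b) if rise else (a>=t>b): return i+(t-a)/(b-a)
def colline(rows,lo,hi,rise): # edge u(v)
    P=[(cross(g[v],lo,hi,rise=rise),v) for v in rows]; return np.array([p for p in P if p[0]])
def rowline(cols,lo,hi,rise):
    P=[(u,cross(g[:,u],lo,hi,rise=rise)) for u in cols]; return np.array([p for p in P if p[1]])
def line(P,z):
    X=back(w,P,z)[:,:2]; 
    vx,vy,x,y=cv2.fitLine(X.astype(np.float32),cv2.DIST_HUBER,0,1e-5,1e-5).ravel(); return np.array([x,y]),np.degrees(np.arctan(vy/vx)) 
y0=np.radians(8.12); ey=np.array([-np.sin(y0),np.cos(y0)]);ex=np.array([np.cos(y0),np.sin(y0)]);B=np.array([.4921,.0485])
def rep(n,P,z):
    c,a=line(P,z);X=back(w,P,z)[:,:2]-B;print(n,len(P),"bx %.4f by %.4f ang %.2f"%((X@ex).mean(),(X@ey).mean(),a))
mid=range(138,168)
rep("short L",colline(range(138,170),138,160,True),.032)
rep("short R",colline(mid,226,242,False),.032)
rep("mid L",colline(mid,242,256,True),.032)
rep("mid R",colline(range(138,215),345,357,False),.032)
rep("long L",colline(range(138,220),351,366,True),.032)
rep("long R",colline(range(138,220),455,475,False),.032)
rep("short near",rowline(range(158,228),122,142,True),.032)
rep("mid near",rowline(range(258,350),118,138,True),.032)
rep("long near",rowline(range(366,460),122,142,True),.032)
rep("short far",rowline(range(165,205),220,238,False),.032)
rep("mid far",rowline(range(305,340),215,235,False),.032)
rep("long far",rowline(range(370,440),220,238,False),.032)
rep("board near",rowline(range(135,470),95,115,False),.018)
b=colline(range(110,180),118,145,False);rep("board L",b,.018)
b=colline(range(110,160),465,485,True);rep("board R",b,.018)
```

```text
140 [226, 226, 228, 232, 201, 105, 41, 35, 37, 38, 41, 39, 39, 36, 41, 32, 27, 28, 26, 26, 6, 133, 223, 234, 230, 233, 201, 209] [196, 160, 224, 225, 229, 233, 231, 233, 240, 217, 112, 88, 114, 112, 106, 144, 222, 237, 233, 235]
165 [219, 226, 226, 228, 227, 196, 106, 23, 36, 38, 37, 35, 38, 37, 32, 27, 25, 25, 27, 25, 3, 131, 221, 232, 228, 231, 193, 200] [231, 230, 226, 227, 230, 233, 238, 166, 64, 112, 110, 106, 121, 203, 233, 234, 238, 192, 145, 217]
short L 32 bx -0.0315 by -0.1434 ang 8.15
short R 30 bx -0.0325 by -0.0645 ang 8.87
mid L 30 bx -0.0325 by -0.0496 ang 7.70
mid R 77 bx -0.0090 by 0.0508 ang 7.87
long L 82 bx -0.0064 by 0.0552 ang 7.96
long R 63 bx -0.0162 by 0.1557 ang 8.16
short near 70 bx -0.0522 by -0.1021 ang -81.83
mid near 92 bx -0.0570 by 0.0012 ang -81.94
long near 94 bx -0.0524 by 0.1031 ang -81.83
short far 40 bx 0.0489 by -0.1167 ang -81.88
mid far 35 bx 0.0442 by 0.0249 ang -81.93
long far 70 bx 0.0489 by 0.1105 ang -81.87
board near 335 bx -0.0765 by 0.0010 ang -81.79
board L 67 bx -0.0389 by -0.1721 ang 7.78
board R 50 bx -0.0478 by 0.1720 ang 8.16
```

move_arm(motion=[[[0,0,0,-0.18,-0.49,0,0.05],[0,0,0,0,0,0.5,0.05],[0,0,0,0,0,0.8,0.05],[0,0,0,0,0,0.8,0.05],[0,0,0,0,0,0.5,0.05],[0,0,0,0,0,0.27,0.05],[0,0,0,0,0,0,0.05],[0,0,0,0,0,0,0.05],[0,0,0,0,0,0,0.05]]])

```text
time: 6.48
tcp_pos: [0.5, -0.0087, 0.1048]
tcp_rot: [0.001, -0.071, 0.997, -0.0]
force: [1.1, -0.8, -0.1]
opening: 0.0094
grasp_force: 39.9
```

Run:
```python
from h import *
s=readout.observe();print(s["tcp_pos"],s["force"],s["opening"],s["grasp_force"]);T=rot(s["tcp_rot"]);print(T.round(3).tolist(),np.degrees(np.arctan2(T[1,0],T[0,0])))
w=cam("wrist"); np.savez("w5.npz",**{k:w[k] for k in("E","A","f","cx","cy","img")})
cv2.imwrite("pics/w5.png",cv2.resize(w["img"][60:340,160:360,::-1],None,fx=2.1,fy=2.1))
```

```text
[ 0.50004157 -0.00874549  0.10482083] [ 1.13665348 -0.80869136 -0.0658168 ] 0.009395171706940772 39.853198528289795
[[-0.99, -0.141, 0.002], [-0.141, 0.99, -0.0], [-0.002, -0.0, -1.0]] -171.86762094008483
```

View pics/w5.png

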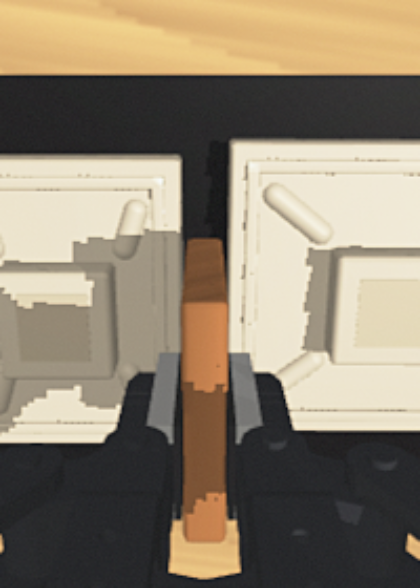

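The crop shows the spacer's end at columns 187–222, centred within the joint at columns 182–229, so it is centred to within about 0.5 mm. Next I lower it.

move_arm(motion=[[[0,0,0,0,0,0.2,0.05],[0,0,0,0,0,0.2,0.05],[0,0,0,0,0,0.2,0.05],[0,0,0,0,0,0.2,0.05],[0,0,0,0,0,0.12,0.05],[0,0,0,0,0,0,0.05],[0,0,0,0,0,0,0.05]]])

```text
time: 7.12
tcp_pos: [0.4989, -0.009, 0.0759]
tcp_rot: [-0.0, -0.07, 0.998, 0.0]
force: [-0.5, -0.3, -0.2]
opening: 0.0092
grasp_force: 39.9
```

Run:
```python
from h import *
s=readout.observe();print(s["tcp_pos"],s["force"],s["opening"],s["grasp_force"],s["wrist_torque"])
```

```text
[ 0.49893121 -0.00902154  0.07587636] [-0.54449458 -0.31860518 -0.23398564] 0.00915088496320779 39.85306441783905 [-0.04358833  0.03673998 -0.03256306]
```

move_arm(motion=[[[0,0,0,0,0,0.03,0.05],[0,0,0,0,0,0.03,0.05],[0,0,0,0,0,0,0.05],[0,0,0,0,0,0,0.05]]])

```text
time: 7.45
tcp_pos: [0.4993, -0.0091, 0.0746]
tcp_rot: [0.0, -0.071, 0.998, -0.0]
force: [-0.3, 0.3, 1.4]
opening: 0.009
grasp_force: 39.9
```

move_arm(motion=[[[0,0,0,0,0,0.02,0.05],[0,0,0,0,0,0,0.05],[0,0,0,0,0,0,0.05]]])

```text
time: 7.7
tcp_pos: [0.4993, -0.009, 0.0739]
tcp_rot: [0.0, -0.071, 0.998, -0.0]
force: [-0.3, 0.2, -0.2]
opening: 0.0089
grasp_force: 39.9
```

move_arm(motion=[[[0,0,0,0,0,0.02,0.05],[0,0,0,0,0,0,0.05],[0,0,0,0,0,0,0.05]]])

```text
time: 7.95
tcp_pos: [0.4993, -0.0091, 0.0739]
tcp_rot: [0.0, -0.071, 0.998, -0.0]
force: [-1.6, 0.5, 6.0]
opening: 0.0091
grasp_force: 40.8
```

move_arm(motion=[[[0,0,0,0,0,0.02,0.05],[0,0,0,0,0,0,0.05],[0,0,0,0,0,0,0.05]]])

```text
time: 8.2
tcp_pos: [0.4993, -0.0091, 0.0739]
tcp_rot: [0.0, -0.071, 0.998, -0.0]
force: [-4.0, 0.6, 11.3]
opening: 0.009
grasp_force: 41.7
```

Seated at the expected height, with 11 N on the board. Next I ease off, open a little and rise.

move_arm(motion=[[[0,0,0,0,0,-0.03,0.05],[0,0,0,0,0,0,0.05],[0,0,0,0,0,0,0.15],[0,0,0,0,0,0,0.2],[0,0,0,0,0,0,0.3],[0,0,0,0,0,0,0.3],[0,0,0,0,0,0,0.3],[0,0,0,0,0,0,0.3]]])

```text
time: 8.87
tcp_pos: [0.4992, -0.009, 0.0735]
tcp_rot: [-0.0, -0.071, 0.998, 0.0]
force: [-0.8, 0.1, -0.0]
opening: 0.0258
grasp_force: 0.0
```

move_arm(motion=[[[0,0,0,0,0,-0.2,0.3],[0,0,0,0,0,-0.5,0.3],[0,0,0,0,0,-0.8,0.3],[0,0,0,0,0,-0.8,0.3],[0,0,0,0,0,-0.8,0.3],[0,0,0,0,0,-0.8,0.3],[0,0,0,0,0,0,0.3],[0,0,0,0,0,0,0.3]]])

```text
time: 9.53
tcp_pos: [0.5004, -0.0092, 0.1924]
tcp_rot: [0.002, -0.071, 0.998, -0.0]
force: [0.2, -0.2, 0.2]
opening: 0.0257
grasp_force: 0.0
```

Run:
```python
from h import *
s=readout.observe();print(s["tcp_pos"],s["force"],s["opening"],s["grasp_force"],s["q"])
w=cam("wrist"); np.savez("w6.npz",**{k:w[k] for k in("E","A","f","cx","cy","img")})
cv2.imwrite("pics/w6.png",w["img"][:,:,::-1])
```

```text
[ 0.50036494 -0.00921002  0.19235505] [ 0.21241298 -0.24550227  0.24042186] 0.025732778314905436 0.0 [-1.65990517e-01  2.88265427e-01 -4.21840894e-01  8.56926178e-01
 -3.04288474e-05 -3.07209268e-01]
```

View pics/w6.png

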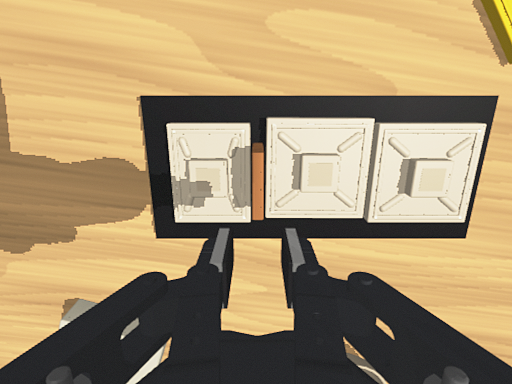

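The spacer stands alone in the joint at (258,180) and the tile has not moved. Next I turn the tool 90° and go over the tile's boss.

move_arm(motion=[[[0,0,6.92,0,0,0,0.7],[0,0,6.92,0,0,0,0.7],[0,0,6.92,0,0,0,0.7],[0,0,6.92,0,0,0,0.7],[0,0,6.92,0,0,0,0.7],[0,0,6.92,0,0,0,0.7],[0,0,6.92,0,0,0,0.7],[0,0,6.92,0,0,0,0.7],[0,0,6.92,0,0,0,0.7],[0,0,6.92,0,0,0,0.7],[0,0,6.92,0,0,0,0.7],[0,0,6.92,0,0,0,0.7]]])

```text
time: 10.58
tcp_pos: [0.4981, -0.0089, 0.1891]
tcp_rot: [-0.001, 0.611, 0.792, -0.001]
force: [0.4, 0.8, 0.0]
opening: 0.0598
grasp_force: 0.0
```

move_arm(motion=[[[0,0,6.94,0,0,0,0.7],[0,0,0,0.98,-0.11,0,0.7],[0,0,0,0.98,-0.11,0,0.7],[0,0,0,0,0,0,0.7],[0,0,0,0,0,0,0.7],[0,0,0,0,0,0,0.7]]])

```text
time: 11.08
tcp_pos: [0.484, 0.0481, 0.1898]
tcp_rot: [-0.0, 0.655, 0.755, -0.001]
force: [0.0, 0.0, -0.6]
opening: 0.0599
grasp_force: 0.0
```

Run:
```python
from h import *
s=readout.observe();print(s["tcp_pos"],s["force"],s["opening"],s["q"]);T=rot(s["tcp_rot"]);print(np.degrees(np.arctan2(T[1,0],T[0,0])),T[2].round(4))
w=cam("wrist"); np.savez("w7.npz",**{k:w[k] for k in("E","A","f","cx","cy","img")})
cv2.imwrite("pics/w7.png",w["img"][:,:,::-1])
```

```text
[0.48398752 0.04812055 0.18980772] [ 0.03068338  0.00500556 -0.60521587] 0.05986416551317607 [-5.25388739e-02  2.69884572e-01 -4.55105550e-01  8.47129530e-01
 -4.64399490e-04  1.37626019e+00]
98.13586961316717 [-2.0e-04 -1.4e-03 -1.0e+00]
```

View pics/w7.png

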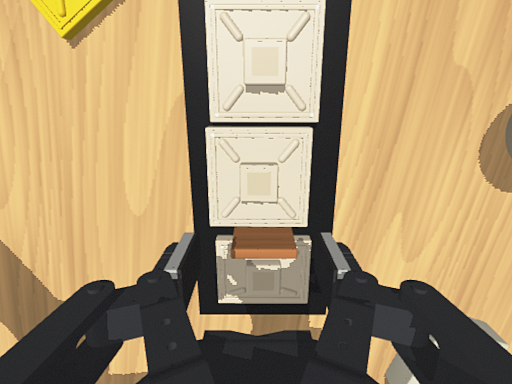

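The wrist view now shows the row vertically: the long end at the top, the middle tile at columns 206–312, and the spacer standing at (264,243). I'll measure the lateral offsets of the tile and the row relative to the tool.

Run:
```python
from h import *
w=dict(np.load("w7.npz")); g=w["img"].astype(float).mean(2); s=readout.observe(); T=rot(s["tcp_rot"])
def edge(rows,lo,hi,sgn):
    P=[]
    for v in rows:
        d=sgn*np.diff(g[v,lo:hi]); i=d.argmax()
        if d[i]>25:
            q=d[max(i-1,0):i+2]; P.append((lo+i+.5+(np.arange(len(q))-1)@q/q.sum() ,v))
    return np.array(P)
def rep(n,P,z):
    X=(back(w,P,z)-s["tcp_pos"])@T; k=np.polyfit(X[:,0],X[:,1],1); r=X[:,1]-np.polyval(k,X[:,0]); o=abs(r)<.001
    k=np.polyfit(X[o,0],X[o,1],1)
    print(n,o.sum(),"tool y mm %.2f at x=%.1f, slope deg %.2f"%(X[o,1].mean()*1e3,X[o,0].mean()*1e3,np.degrees(np.arctan(k[0]))));return X[o,1].mean()
a=rep("long L",edge(range(12,115),198,222,1),.032);b=rep("long R",edge(range(12,115),308,330,-1),.032);print("centre",(a+b)*500)
a=rep("mid L",edge(range(135,220),198,218,1),.032);b=rep("mid R",edge(range(135,220),300,320,-1),.032);print("centre",(a+b)*500)
print("short:");a=rep("S L",edge(range(262,298),210,226,1),.032);b=rep("S R",edge(range(255,275),302,316,-1),.032);print("centre",(a+b)*500)
def vedge(cols,lo,hi,sgn):
    P=[]
    for u in cols:
        d=sgn*np.diff(g[lo:hi,u]); i=d.argmax(); P.append((u,lo+i+.5))
    return np.array(P)
for n,lo,hi,sg in(("long far edge",117,127,-1),("mid near edge",122,135,1),("mid spacer edge",220,232,-1)):
    P=vedge(range(220,228 if 'spacer' in n else 300),lo,hi,sg); X=(back(w,P,.032)-s["tcp_pos"])@T; print(n,np.median(X[:,0])*1e3, np.degrees(np.arctan(np.polyfit(X[:,1],X[:,0],1)[0])))
```

```text
long L 103 tool y mm -43.80 at x=104.2, slope deg -0.01
long R 103 tool y mm 56.47 at x=104.4, slope deg -0.12
centre 6.3346319423926225
mid L 85 tool y mm -48.61 at x=1.1, slope deg 0.22
mid R 85 tool y mm 51.74 at x=1.3, slope deg 0.20
centre 1.5635611056992946
short:
S L 36 tool y mm -43.58 at x=-114.4, slope deg -0.16
S R 20 tool y mm 56.79 at x=-95.4, slope deg -0.12
centre 6.601432335740016
long far edge 54.893860398068384 0.10625120940174002
mid near edge 50.348287124024914 0.10795986296435628
mid spacer edge -49.9340589664211 -2.756989836749512
```

move_arm(motion=[[[0,0,0,0,0.05,0.4,0.7],[0,0,0,0,0,0.8,0.7],[0,0,0,0,0,0.8,0.7],[0,0,0,0,0,0.8,0.7],[0,0,0,0,0,0.7,0.7],[0,0,0,0,0,0.5,0.7],[0,0,0,0,0,0.3,0.7],[0,0,0,0,0,0.1,0.7],[0,0,0,0,0,0,0.7],[0,0,0,0,0,0,0.7]]])

```text
time: 11.97
tcp_pos: [0.4865, 0.0481, 0.0591]
tcp_rot: [0.0, 0.656, 0.755, 0.0]
force: [0.2, 0.4, 0.8]
opening: 0.0597
grasp_force: 0.0
```

Run:
```python
from h import *
s=readout.observe();print(s["tcp_pos"],s["force"],s["opening"])
```

```text
[0.48653786 0.04809961 0.05912759] [0.22115144 0.39935526 0.81821166] 0.05972917312888538
```

move_arm(motion=[[[0,0,0,0,0,0.05,0.35],[0,0,0,0,0,0,0.35],[0,0,0,0,0,0,0.35],[0,0,0,0,0,0,0.35],[0,0,0,0,0,0,0.35],[0,0,0,0,0,0,0.35],[0,0,0,0,0,0,0.35],[0,0,0,0,0,0,0.35]]], squeeze=50)

```text
time: 12.63
tcp_pos: [0.4866, 0.0484, 0.058]
tcp_rot: [0.001, 0.655, 0.755, 0.0]
force: [-0.4, -1.0, 6.4]
opening: 0.0346
grasp_force: 51.2
```

Run:
```python
from h import *
s=readout.observe();print(s["tcp_pos"],s["force"],s["opening"],s["grasp_force"],s["wrist_torque"]);T=rot(s["tcp_rot"]);print(np.degrees(np.arctan2(T[1,0],T[0,0])),T[2].round(4))
w=cam("wrist"); np.savez("w8.npz",**{k:w[k] for k in("E","A","f","cx","cy","img")})
cv2.imwrite("pics/w8.png",w["img"][:,:,::-1])
```

```text
[0.48658259 0.04838469 0.05803458] [-0.37911895 -0.97891342  6.43702559] 0.034627518153089586 51.243896484375 [-0.15803313  0.35167192 -0.00115369]
98.11506855635668 [-6.0e-04  1.6e-03 -1.0e+00]
```

View pics/w8.png

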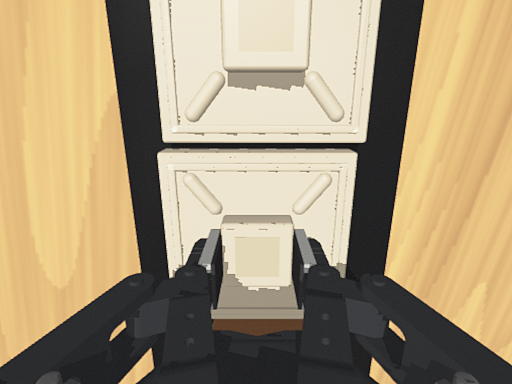

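The tile is gripped by its boss, with an opening of 34.6 mm and 51 N of grip. I shift it 4.8 mm sideways into line first, then measure.

move_arm(motion=[[[0,0,0,0,0.05,0,0.35],[0,0,0,0,0.05,0,0.35],[0,0,0,0,0.06,0,0.35],[0,0,0,0,0,0,0.35],[0,0,0,0,0,0,0.35],[0,0,0,0,0,0,0.35]]])

```text
time: 13.18
tcp_pos: [0.4891, 0.0489, 0.058]
tcp_rot: [-0.0, 0.655, 0.755, -0.001]
force: [-6.6, -1.3, 13.5]
opening: 0.0348
grasp_force: 52.1
```

```bash
cat > m.py <<'E'
from h import *
s=readout.observe();T=rot(s["tcp_rot"]);print(np.round(s["tcp_pos"],4),np.round(s["force"],1),s["opening"],s["grasp_force"],"yaw",np.degrees(np.arctan2(T[1,0],T[0,0])),T[2].round(4),np.round(s["wrist_torque"],2))
w=cam("wrist"); g=w["img"].astype(float).mean(2); s=readout.observe()
def edge(u0s,sgn,z,xs):
    "track the strongest lateral edge near tool y=u0s over tool x range xs"
    P=[]
    for x in xs:
        uv=[proj(w,T@np.array([x,u0s+d,0])+[s["tcp_pos"][0],s["tcp_pos"][1],z])[0] for d in np.linspace(-.006,.006,61)]
        uv=np.array(uv,np.float32); pr=cv2.remap(g.astype(np.float32),uv[:,0:1],uv[:,1:2],cv2.INTER_LINEAR).ravel()
        d=sgn*np.diff(cv2.GaussianBlur(pr[:,None],(1,5),0).ravel()); i=d.argmax(); P.append((x,u0s-.006+.0002*(i+.5)))
    P=np.array(P); k=np.polyfit(P[:,0],P[:,1],1); o=abs(P[:,1]-np.median(P[:,1]))<.0015; k=np.polyfit(P[o,0],P[o,1],1)
    return np.median(P[o,1])*1e3,np.degrees(np.arctan(k[0])),o.sum()
def both(n,y0,xs):
    a=edge(y0-.05,1,.032,xs);b=edge(y0+.05,-1,.032,xs);print(n,np.round(a,2),np.round(b,2),"centre %.2f width %.2f slope %.2f"%((a[0]+b[0])/2,b[0]-a[0],(a[1]+b[1])/2))
import sys
yl=float(sys.argv[1])/1e3
both("long",yl,np.linspace(.064,.112,40)); both("mid",0.,np.linspace(.012,.046,30))
# joint narrow
def xedge(x0,sgn,lo=-.006,hi=.006):
    P=[]
    for y in np.linspace(-.035,.035,30):
        r=np.arange(lo,hi,.0002); uv=proj(w,np.c_[x0+r,np.full(len(r),y),np.zeros(len(r))]@T.T+[s["tcp_pos"][0],s["tcp_pos"][1],.032]).astype(np.float32)
        pr=cv2.remap(g.astype(np.float32),uv[:,0:1],uv[:,1:2],cv2.INTER_LINEAR).ravel()
        d=sgn*np.diff(cv2.GaussianBlur(pr[:,None],(1,5),0).ravel()); i=d.argmax(); P.append((y,x0+r[i]+.0001))
    P=np.array(P);k=np.polyfit(P[:,0],P[:,1],1); return np.median(P[:,1])*1e3,np.degrees(np.arctan(k[0]))
print("tile edge x",np.round(xedge(.050,-1,-.003,.003),2),"long edge x",np.round(xedge(float(sys.argv[2])/1e3,1,-.003,.003),2))
E
python3 m.py 0 54.6
```

```text
[0.4891 0.0489 0.058 ] [-6.6 -1.3 13.5] 0.0348246786698161 52.13412165641785 yaw 98.11039066398256 [-8.0e-04 -2.4e-03 -1.0e+00] [-0.23  1.22  0.02]
long [-49.1  -0.1  40. ] [51.7  -0.13 40.  ] centre 1.30 width 100.80 slope -0.11
mid [-4.99e+01  2.00e-02  3.00e+01] [50.7   0.11 30.  ] centre 0.40 width 100.60 slope 0.07
tile edge x [51.1   0.09] long edge x [54.1 -0. ]
```

move_arm(motion=[[[0,0,0,0,0,-0.02,0.35],[0,0,0,0,0.02,0,0.35],[0,0,0,0,0,0,0.35],[0,0,0,0,0,0,0.35],[0,0,0,0,0,0,0.35]]])

```text
time: 13.65
tcp_pos: [0.4905, 0.0492, 0.058]
tcp_rot: [-0.0, 0.655, 0.755, -0.0]
force: [-3.4, -0.6, 6.8]
opening: 0.0346
grasp_force: 51.5
```

```bash
python3 m.py 0.5 54.1
```

```text
[0.4905 0.0492 0.058 ] [-3.4 -0.6  6.8] 0.034636928385038894 51.45047128200531 yaw 98.11636174362484 [-1.0e-04 -1.2e-03 -1.0e+00] [-0.09  0.78 -0.02]
long [-5.04e+01 -2.00e-02  4.00e+01] [50.2  -0.16 40.  ] centre -0.10 width 100.60 slope -0.09
mid [-4.99e+01  2.00e-02  3.00e+01] [5.09e+01 4.00e-02 3.00e+01] centre 0.50 width 100.80 slope 0.03
tile edge x [51.1   0.07] long edge x [54.  -0.2]
```

move_arm(motion=[[[0,0,0,-0.04,-0.02,0,0.35],[0,0,0,-0.04,-0.01,0,0.35],[0,0,0,-0.04,0,0,0.35],[0,0,0,-0.03,0,0,0.35],[0,0,0,0,0,0,0.35],[0,0,0,0,0,0,0.35],[0,0,0,0,0,0,0.35]]])

```text
time: 14.28
tcp_pos: [0.4916, 0.045, 0.058]
tcp_rot: [0.0, 0.655, 0.755, 0.001]
force: [-1.6, 3.9, 4.8]
opening: 0.0345
grasp_force: 51.3
```

```bash
python3 m.py 0.5 58
```

```text
[0.4916 0.045  0.058 ] [-1.6  3.9  4.8] 0.03453320246063659 51.252665519714355 yaw 98.1247172954223 [ 0.001   0.0014 -1.    ] [0.72 0.24 0.  ]
long [-5.1e+01 -1.0e-02  4.0e+01] [49.8 -0.1 40. ] centre -0.60 width 100.80 slope -0.05
mid [-4.99e+01  3.00e-02  3.00e+01] [50.9  -0.06 30.  ] centre 0.50 width 100.80 slope -0.01
tile edge x [51.3  -0.09] long edge x [58.1 -0. ]
```

move_arm(motion=[[[0,0,0,0,-0.03,0,0.35],[0,0,0,-0.02,-0.03,0,0.35],[0,0,0,0,0,0,0.35],[0,0,0,0,0,0,0.35],[0,0,0,0,0,0,0.35]]])

```text
time: 14.75
tcp_pos: [0.4904, 0.0436, 0.058]
tcp_rot: [0.001, 0.655, 0.755, 0.001]
force: [2.1, 2.0, 3.6]
opening: 0.035
grasp_force: 51.0
```

```bash
python3 m.py -0.2 58.5
```

```text
[0.4904 0.0436 0.058 ] [2.1 2.  3.6] 0.034956059998372035 51.04091227054596 yaw 98.10166634323961 [-6.e-04  2.e-03 -1.e+00] [ 0.35 -0.65  0.  ]
long [-49.5   -0.07  40.  ] [51.1  -0.12 40.  ] centre 0.80 width 100.60 slope -0.09
mid [-4.97e+01  1.00e-02  3.00e+01] [5.09e+01 4.00e-02 3.00e+01] centre 0.60 width 100.60 slope 0.02
tile edge x [51.3  -0.07] long edge x [59.6  0. ]
```

move_arm(motion=[[[0,0,0,-0.05,0,0,0.35],[0,0,0,-0.05,0.01,0,0.35],[0,0,0,0,0,0,0.35],[0,0,0,0,0,0,0.35],[0,0,0,0,0,0,0.35]]])

```text
time: 15.22
tcp_pos: [0.4903, 0.0433, 0.058]
tcp_rot: [-0.002, 0.655, 0.756, 0.003]
force: [1.6, 10.7, 6.6]
opening: 0.0345
grasp_force: 51.4
```

```bash
python3 m.py 0.6 60.2
```

```text
[0.4903 0.0433 0.058 ] [ 1.6 10.7  6.6] 0.03451010366269362 51.354793310165405 yaw 98.1947061483204 [ 0.006   0.0018 -1.    ] [ 2.05 -0.44 -0.02]
long [-49.1    0.19  40.  ] [51.3  -0.12 40.  ] centre 1.10 width 100.40 slope 0.03
mid [-49.7    0.05  30.  ] [50.9 -0.1 30. ] centre 0.60 width 100.60 slope -0.03
tile edge x [51.5 -0. ] long edge x [59.7 -0. ]
```

move_arm(motion=[[[0,-0.5,0,-0.05,0.02,0.01,0.35],[0,-0.2,0,-0.06,0,0,0.35],[0,0,0,0,0,0,0.35],[0,0,0,0,0,0,0.35],[0,0,0,0,0,0,0.35],[0,0,0,0,0,0,0.35]]])

```text
time: 15.77
tcp_pos: [0.4903, 0.0433, 0.058]
tcp_rot: [-0.0, 0.654, 0.756, 0.001]
force: [-1.6, 19.3, 13.3]
opening: 0.0345
grasp_force: 52.2
```

```bash
python3 m.py 0.6 60.2
```

```text
[0.4903 0.0433 0.058 ] [-1.6 19.3 13.3] 0.03450294609977178 52.16694116592407 yaw 98.28268449261101 [ 0.0016  0.0016 -1.    ] [ 4.18  0.26 -0.14]
long [-49.1   0.2  40. ] [5.15e+01 4.00e-02 4.00e+01] centre 1.20 width 100.60 slope 0.12
mid [-4.97e+01  3.00e-02  3.00e+01] [50.9   0.18 30.  ] centre 0.60 width 100.60 slope 0.10
tile edge x [51.5   0.46] long edge x [59.9  -0.22]
```

The tile has stopped on the spacer after 5.55 mm of travel from a 4.5 mm gap, so the joints are now about 10 mm each. It presses with about 19 N and sits roughly 0.5 mm and 0.1° off the row. I'll check numerically that the spacer is still upright, and that nothing drifts.

move_arm(motion=[[[0,0,0,0,0,0,0.35],[0,0,0,0,0,0,0.35],[0,0,0,0,0,0,0.35],[0,0,0,0,0,0,0.35],[0,0,0,0,0,0,0.35],[0,0,0,0,0,0,0.35]]])

```text
time: 16.32
tcp_pos: [0.4903, 0.0433, 0.058]
tcp_rot: [-0.0, 0.654, 0.756, 0.001]
force: [-1.4, 20.1, 13.6]
opening: 0.0345
grasp_force: 52.2
```

Run:
```python
from h import *
c=cam("scene");y0=np.radians(8.13)
e=np.array([[np.cos(y0),np.sin(y0)],[-np.sin(y0),np.cos(y0)]]);p=np.array([.4921,.0485])+[-.0017,-.0598]@e
u=proj(c,box(*p,y0,.06,.01,.018,.073));print(u.round().tolist())
hsv=cv2.cvtColor(c["img"],cv2.COLOR_RGB2HSV);m=(hsv[...,0]<=15)&(hsv[...,1]>125)
a,b=u.min(0).astype(int)-12,u.max(0).astype(int)+12
for v in range(a[1],b[1],2): print(v,a[0],"".join("#" if q else "." for q in m[v,a[0]:b[0]]))
```

```text
[[252.0, 188.0], [255.0, 190.0], [237.0, 199.0], [240.0, 201.0], [252.0, 175.0], [255.0, 177.0], [237.0, 185.0], [239.0, 187.0]]
162 224 ..........................................
164 224 ..........................................
166 224 ..........................................
168 224 ..........................................
170 224 ..........................................
172 224 ..........................................
174 224 ..........................................
176 224 ..........................................
178 224 ..........................................
180 224 ..........................................
182 224 ...................####...................
184 224 .................####.....................
186 224 ..............##..........................
188 224 ..............#...........................
190 224 ..............##..........................
192 224 ..............####........................
194 224 ..............#####.......................
196 224 ..............###.........................
198 224 ..........................................
200 224 .#........................................
202 224 ..........................................
204 224 #.........................................
206 224 ..........................................
208 224 ...........#..............................
210 224 ..........................................
```

The spacer stands upright where predicted, at about (240,190) in the scene view. The hold is steady at 20 N, so I'm handing in.

```bash
python3 -c "
from bench import order
print(order.sign_off())"
```

```text
the job is handed in; nothing more can be done
None
```

The spacer stands upright in the joint beside the short end, nipped between it and the middle tile; I handed in still holding the tile against it at about 20 N, roughly 0.5 mm and 0.1° off the row by my measurements.

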